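Turn the milk pan's handle in from the edge of the hob

ROBOT

A 6-joint arm with a two-finger parallel gripper is mounted at the origin on the work surface. World frame = base frame: x ahead of the robot, y to its left, z up, the work surface at z = 0. Lengths are in m, angles in rad, forces in N, time in s.
With the tool pointing down it reaches from about 0.15 to 0.775 m from the base axis. Payload 6.1 kg.
Tool frame: the origin (TCP) lies midway between the tips of the shut fingers; the grasp point (between the pads) lies 19 mm behind it; z points along the fingers, y is the direction in which the jaws open and shut (so a half turn about z gives the same grasp; the last joint's range is limited). The gripper opens to 85 mm and grips with 20 to 120 N. Pads are 22 mm wide; open, the fingers measure 114 mm over their backs; the gripper's body (76 mm by 85 mm) begins 54 mm behind the grasp point. The pads swing forward as they close: fully open they stand 13 mm farther back than shut.
Start: joints at [-1.329, 0.126, -0.04, 1.405, 0, 1.571], TCP at [0.126, -0.51, 0.231] pointing down, gripper open.
Joint ranges: [-2.72, 2.72], [-0.95, 1.95], [-1.27, 1.35], [-1.78, 2.02], [-1.46, 1.47], [-3.14, 3.14]. Speed limits (rad/s): [2.39, 2.39, 3.01, 3.14, 3.14, 3.14].

INTERFACE

Orientations are given as [roll, pitch, yaw] about the fixed x, y, z axes, in that order (R = Rz(yaw) Ry(pitch) Rx(roll)).
In Python, from bench import * gives the robot as it stands.
- The arm moves only by the shell command python3 -m pendant 'ROWS' [FORCE]. ROWS is JSON, a list of rows, each a list of 5 numbers: the closure, from 0 (fully open) to 1 (shut), then the shift along the world's x, y, z in mm, then the turn about the world's z in rad. In form: [[fingers, tx, ty, tz, roll], ...]. A call has 1 to 20 rows; each row shifts and turns the pose as measured when the row begins; what a row does not reach is not made up. A row lasts 1/10 s, in which the tool goes at most 50 mm and 8.59 degrees, less where a joint would pass 70% of its speed; a pose out of reach is approached as far as the arm can. A call is refused whole if a number of a shift passes 50 or a number of a turn 0.15, either way. A call with a gripper value outside its range is refused whole. The fingers move at their own pace and stop on an object; FORCE is the grip in N (left out, the last holds). Time passes only in rows, so rows that do not move let the fingers close. It gives the time, the measured TCP pose, the force and the opening at its end, in the units of the state.
- sense(): the state, without advancing time (a new reading comes with each control period).
- camera(name): name is "scene" or "top" or "wrist"; returns the picture (420x560x3 uint8, red, green, blue); there is no depth.
- camera_params(name): a dict with "fx", "fy", "cx", "cy" (pixels), "extrinsics" (4x4, takes a point from camera to world coordinates); the wrist camera has in their place "mount" (4x4, takes a point from camera to tool coordinates, whose origin is the TCP and whose axes are the flange's). Camera axes: x right, y down, z forward; pixel columns grow to the right and rows downward; lengths in m; the calibration is good to about 2 mm. A picture is of the moment at which its call begins: read the wrist's pose just before it. camera_params takes no time and is no camera call.
- finish_job(): hands the job in, once; it reports no verdict.
Trained networks look in the newest picture that a camera, given by its name, has taken for a name from the list of things; names that differ only in an ending like _2 or _b are one class to them, and where a whole thing is asked for, a point or a joint stands for the part that bears it (a point fixed in the world has none). Each returns a list of dicts, best first, with "conf" (0 to 1); they miss things now and then, are a little off and sometimes report something else, mostly with a low value. They report only what shows in the picture. A call takes as long as a camera call. They do not tell look-alikes from the thing itself.
- spot_in(thing, camera): "rect" ([centre column, centre row, width, height] in pixels, round what is visible of it).
- regions_of(thing, camera): "pixels" (420x560 bool, what is visible of it) and "rect" ([centre column, centre row, width, height] in pixels, round what is visible of it).
- pinpoint(thing, camera): "centre" ([column, row] in pixels: a listed point, or the origin of a listed thing).
The state is a dict: "time": time; "qpos": joint angles; "qd": joint speeds; "effort": joint torques, N m; "ee_pos": TCP position; "tcp_rot": TCP orientation; "wrist_force": force on the tool from outside, world axes, zero at the start; "moment": the same for the moment, N m; "grip_width": finger opening in m.
Only numpy, scipy, OpenCV 4.12 (cv2) and the standard library are available. Lean on these libraries where they do the work, as an engineer would, in place of code of your own. Each camera call takes 0.05 s, during which the arm holds its last target. There are 200 camera calls.

TASK

The red handle of the milk pan sticks out over the front edge of the hob (the edge nearest the robot), where someone could catch it. Swing it inward, towards the blue casserole on the other ring, until the whole handle lies over the glass with its end near the middle of the hob's width, a good finger-and-a-half (at least 30 mm) clear of the casserole and the copper tin. Keep the pan standing flat on the hob all the time, do not let it bump its neighbours and leave them where they are; finish with the base of the pan inside its own white ring.

Things in the scene. Friction and masses are not known exactly. Their poses are not given: they have to be found in the camera images.
- hob: flat two-ring glass hob, black top on a steel base, fixed to the bench; 300 mm front to back (its x), 600 mm wide (its y), top 40 mm above the bench. Origin at the centre of its underside; x points from its front edge (nearest the robot, a row of small grey dots along it) to its back edge, z up. The front edge is at x = -150 mm. The glass is flat: pans slide and turn freely on it, against friction only.
- ring_left (a point): centre, on the glass, of the left white ring mark (at hob y = +145 mm); 90 mm outer radius, printed flat
- ring_right (a point): centre, on the glass, of the right white ring mark (at hob y = -145 mm); 90 mm outer radius, printed flat
- handle_mid (a point): point on the centre line of the pan's handle, 140 mm from the pan's axis and 62 mm above the glass. The red grip is a round bar of 20 mm diameter, from 85 to 195 mm from the axis, rising slightly outward; free underneath.
- handle_end (a point): outer end of the red handle, on its centre line, 195 mm from the pan's axis and 68 mm above the glass
- pot_mid (a point): blue casserole with a blue lid and black knob, loose, about 0.95 kg, on the other ring: outer radius 77 mm, 86 mm high with its knob, two small steel loops reaching 99 mm from its axis, one towards the front and one towards the back. The point is on its axis, 40 mm above the glass.
- tin_mid (a point): small copper tin with a copper lid and black knob, loose, 0.4 kg, radius 40 mm, 66 mm high with its knob, standing near the back of the hob between the two rings. The point is on its axis, 30 mm above the glass.
- pan: milk pan: open steel pan, loose, 0.4 to 0.85 kg, 68 mm high, outer radius 58 mm at the base and 65 mm at the rim, standing on either ring with a long red handle. Origin at the centre of its base; its -x axis points along the handle, z up. As the handle is pushed sideways the pan turns and also drifts some millimetres in the direction of the push.
There are look-alikes about, which are no part of the job. Of the things shaped like the part that bears tin_mid, the copper one is meant. Of the things shaped like the part that bears pot_mid, the blue one is meant.

How it is judged:
At the end, for the whole second after the job is handed in: The handle's end is at least 8 mm inside the front edge, within 85 mm of the middle of the hob's width, and 28 mm or more from the walls of casserole and tin; the pan stands flat, still and released, its axis within 32 mm of its ring's centre (base inside the ring) (x of handle_end in the frame of hob above -0.142 m and y of handle_end in the frame of hob between -0.085 and 0.085 m and horizontal distance between handle_end and pot_mid above 0.105 m and horizontal distance between handle_end and tin_mid above 0.068 m and (horizontal distance between pan and ring_left below 0.032 m or horizontal distance between pan and ring_right below 0.032 m) and angle between pan's own z axis and vertical below 0.06 rad and height (world z) of pan below 0.046 m and linear speed of pan below 0.02 m/s); the robot touches nothing.
It fails at once if the casserole is shifted by more than 12 mm (distance of pot_mid from where it was at the start of the episode above 0.012 m).
It fails at once if the tin is shifted by more than 12 mm (distance of tin_mid from where it was at the start of the episode above 0.012 m).
It fails at once if the pan bumps the casserole or the tin (contact force between pan and pot above 1.5 N or contact force between pan and tin above 1.5 N).
It fails at once if the pan is lifted off the hob (10 mm) or tipped (0.2 rad) (height (world z) of pan above 0.05 m or angle between pan's own z axis and vertical above 0.2 rad).
It also fails if it takes over 51 s, if anything falls off the work surface, if the arm or the gripper's body presses on something with over 40 N, if the wrist force passes 120 N, or if a joint passes its speed limit or range.

## Working session

There is one attempt and no reset: what is moved stays moved. The work goes in short steps, Python scripts to look and compute and a shell command to move; the robot and the scene stay as the last step left them, time stands still between calls to the robot, and variables do not carry over. Pictures are saved under pics/ and viewed, about 8 in all and at most 12, crops included, and the job is handed in when it is done.

```bash
mkdir -p pics
cat > h.py <<'E'
from bench import *
import numpy as np, cv2
def ray(cam,px,z):
    p=camera_params(cam); E=np.array(p["extrinsics"])
    d=E[:3,:3]@np.array([(px[0]-p["cx"])/p["fx"],(px[1]-p["cy"])/p["fy"],1]); o=E[:3,3]
    return (o+d*(z-o[2])/d[2]).round(4)
def save(cam,name):
    im=camera(cam); cv2.imwrite(f"pics/{name}.png",im[:,:,::-1]); return im
Z={"hob":0,"ring_left":.04,"ring_right":.04,"handle_mid":.102,"handle_end":.108,"pot_mid":.08,"tin_mid":.07,"pan":.04}
def look(cam,names=Z):
    for n in names:
        for r in pinpoint(n,cam)[:3]: print(cam,n,round(r["conf"],2),np.round(r["centre"],1),ray(cam,r["centre"],Z[n]))
E
python3 - <<'E'
from h import *
for c in ("top","scene"):
    save(c,c+"0"); look(c)
print(sense()["time"])
E
```

```text
top hob 0.65 [223.2 206.7] [0.6079 0.1496 0.    ]
top hob 0.57 [284.7 200.2] [6.222e-01 1.000e-04 0.000e+00]
top ring_left 0.16 [282.7 198.4] [0.6193 0.0056 0.04  ]
top handle_mid 0.96 [264.  254.3] [0.4838 0.0494 0.102 ]
top handle_end 0.92 [261.4 278.3] [0.4316 0.0554 0.108 ]
top pot_mid 0.58 [163.4 362.4] [0.2545 0.2691 0.08  ]
top pot_mid 0.56 [163.1 207.3] [0.5944 0.2773 0.08  ]
top tin_mid 0.95 [218.8 160.6] [0.7044 0.153  0.07  ]
top tin_mid 0.92 [294.  104.2] [ 0.8393 -0.0237  0.07  ]
top tin_mid 0.72 [268.  255.6] [0.4831 0.0411 0.07  ]
top pan 0.82 [285.3 202.7] [ 6.089e-01 -3.000e-04  4.000e-02]
scene hob 0.66 [320.9 260. ] [0.6163 0.1425 0.    ]
scene handle_mid 0.92 [267.1 199.1] [0.4943 0.0368 0.102 ]
scene handle_end 0.74 [267.9 173.7] [0.4215 0.0508 0.108 ]
scene pot_mid 0.88 [379.6 224.5] [0.5958 0.2787 0.08  ]
scene pot_mid 0.79 [338.1 136.7] [0.2976 0.26   0.08  ]
scene tin_mid 0.91 [335.9 346.8] [0.8528 0.1105 0.07  ]
scene tin_mid 0.86 [268.2 367.2] [ 0.8683 -0.0233  0.07  ]
scene tin_mid 0.82 [336.6 279.6] [0.7112 0.1488 0.07  ]
scene pan 0.79 [261.4 261. ] [0.6189 0.002  0.04  ]
0.9
```

View pics/top0.png

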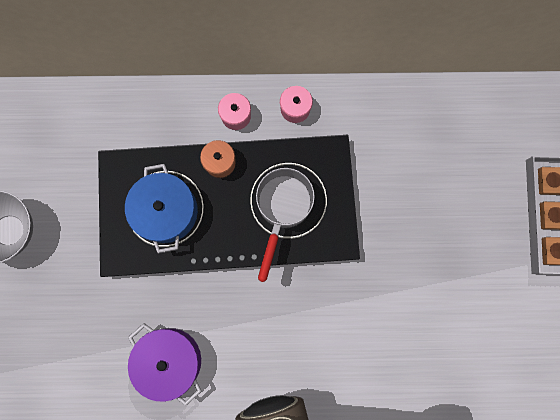

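View pics/scene0.png

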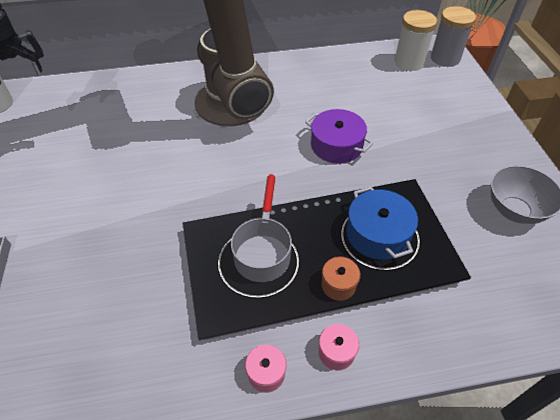

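The pan is on the right ring at (285,203), with its handle end at (262,279) past the front edge. The casserole is at (160,207) and the copper tin at (218,158). Next I need the hob frame.

Run:
```python
from h import *
im=cv2.imread("pics/top0.png"); 
P=[ray("top",c,.04)[:2] for c in [(99,151),(348,135),(359,258),(101,276)]]
print(P); c=np.mean(P,0)
ex=(P[0]+P[1]-P[2]-P[3]); yaw=np.arctan2(ex[1],ex[0]); ey=P[0]+P[3]-P[1]-P[2]; yaw2=np.arctan2(-ey[0],ey[1])
print(c,yaw,yaw2,np.linalg.norm(ex)/2,np.linalg.norm(ey)/2)
y=yaw2;R=np.array([[np.cos(y),-np.sin(y)],[np.sin(y),np.cos(y)]])
for n,p in dict(pan=(.614,.001),end=(.4265,.053),pot=(.595,.278),tin=(.708,.151)).items(): print(n,R.T@(np.array(p)-c))
for n,p in dict(ringR=(0,-.145)).items(): print(n,c+R@p, "px ring",ray("top",(288.5,200.5),.04))
for th in(50,55,60,65): 
  t=np.radians(th);print(th,c+R@(np.array([0,-.145])+.195*np.array([-np.cos(t),np.sin(t)])))
```

```text
[array([0.7392, 0.442 ]), array([ 0.7722, -0.1533]), array([ 0.4771, -0.1688]), array([0.443 , 0.4252])]
[0.607875 0.136275] 0.05457116585231525 0.05635999191238441 0.2960907715549405 0.5955956892053534
pan [-0.00150479 -0.13540523]
end [-0.18577791 -0.07292589]
pot [-0.00487117  0.14222522]
tin [0.10079548 0.00906156]
ringR [ 0.61604287 -0.00849477] px ring [ 0.6141 -0.008   0.04  ]
50 [0.48248379 0.13358609]
55 [0.49537518 0.14468587]
60 [0.50918493 0.15461985]
65 [0.52380793 0.16331244]
```

```bash
python3 -m pendant '[[1,24,34,0,0],[1,24,34,0,0],[1,24,34,0,0],[1,24,34,0,0],[1,24,34,0,0],[1,24,34,0,0],[1,24,34,0,0],[1,24,34,0,0],[1,24,34,0,0],[1,24,34,0,0],[1,24,34,0,0],[1,24,34,0,0],[1,24,34,0,0],[1,0,0,0,0]]'; python3 -c "
from h import *
print(sense())"
```

```text
time: 2.3
ee_pos: [0.4457, -0.0498, 0.2317]
tcp_rot: [3.138, -0.006, 0.236]
wrist_force: [-0.2, -0.7, 0.1]
grip_width: 0.0001
{'time': 2.3, 'qpos': array([-1.10113002e-01, -2.45091120e-02, -1.97871237e-01,  1.39041473e+00,
       -1.79448960e-03,  2.79511207e+00]), 'qd': array([-0.026595  , -0.02431361, -0.01579925,  0.02341415, -0.03830369,
       -0.02560188]), 'effort': array([  1.41612567, -33.3574748 ,  36.09464765,  -0.4048478 ,
         0.25919074,   0.43960978]), 'ee_pos': array([ 0.4457058 , -0.04981083,  0.23169298]), 'tcp_rot': array([ 3.13752104, -0.00599294,  0.23637349]), 'wrist_force': array([-0.18468748, -0.73852975,  0.0637058 ]), 'moment': array([-0.06376085,  0.02290157,  0.01675422]), 'grip_width': 5.880496530460123e-05}
```

```bash
python3 -m pendant '[[1,2,0,-30,0.14],[1,0,0,-30,0.14],[1,0,0,-30,0.14],[1,0,0,-30,0.14],[1,0,0,-26,0.1],[1,0,0,0,0]]'; python3 -c "
from h import *
save('top','top1');save('scene','s1');look('top',['handle_end','handle_mid','pan']);look('scene',['handle_end','handle_mid','pan'])
a=cv2.imread('pics/top1.png')[120:300,180:400];b=cv2.imread('pics/s1.png')[140:320,170:390]
cv2.imwrite('pics/c1.png',cv2.resize(np.hstack([a,b]),(800,327)))"
```

```text
time: 2.9
ee_pos: [0.4472, -0.0501, 0.0824]
tcp_rot: [3.136, -0.01, 0.926]
wrist_force: [0.0, -0.0, 0.9]
grip_width: 0.0001
top handle_end 0.61 [260.1 278. ] [0.4323 0.0582 0.108 ]
top handle_mid 0.75 [269.2 252.3] [0.488 0.038 0.102]
scene handle_end 0.92 [269.3 172.8] [0.4192 0.0546 0.108 ]
scene handle_mid 0.58 [267.7 194.3] [0.4802 0.0405 0.102 ]
scene pan 0.77 [264.2 257. ] [0.6096 0.0098 0.04  ]
scene pan 0.47 [268.9 197.7] [0.4399 0.0489 0.04  ]
```

View pics/c1.png

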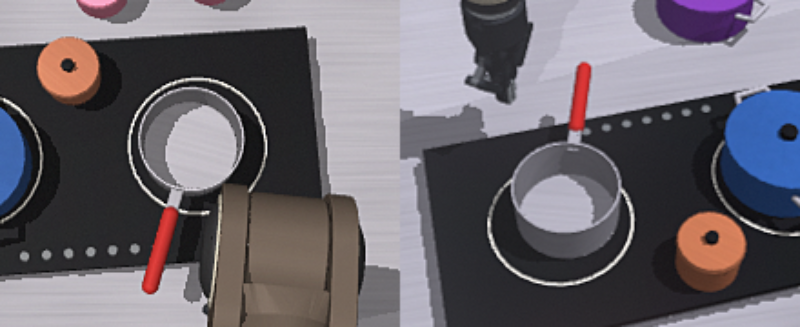

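The tool is clear, to the right of the handle. I'll push along the arc to roughly 40°.

```bash
python3 -m pendant '[[1,0,18,0,0],[1,0,18,0,0],[1,0,18,0,0],[1,1,12,0,0],[1,2,12,0,0],[1,3,12,0,0],[1,4,12,0,0],[1,5,12,0,0],[1,6,12,0,0],[1,7,12,0,0],[1,0,0,0,0]]'; python3 -c "
from h import *
save('top','top2');save('scene','s2');look('top',['handle_end','handle_mid','pan']);look('scene',['handle_end','handle_mid','pan'])
a=cv2.imread('pics/top2.png')[120:300,180:400];b=cv2.imread('pics/s2.png')[140:320,170:390]
cv2.imwrite('pics/c2.png',cv2.resize(np.hstack([a,b]),(800,327)))"
```

```text
time: 4.4
ee_pos: [0.4841, 0.0955, 0.0903]
tcp_rot: [3.124, -0.017, 0.921]
wrist_force: [0.2, -0.4, -0.9]
grip_width: -0.0
top pan 0.86 [282.9 203.8] [0.6064 0.0053 0.04  ]
scene handle_end 0.87 [307.7 185.7] [0.4759 0.1366 0.108 ]
scene handle_mid 0.66 [299.5 202. ] [0.5161 0.1087 0.102 ]
scene pan 0.58 [264.4 260.6] [0.6191 0.0088 0.04  ]
```

View pics/c2.png

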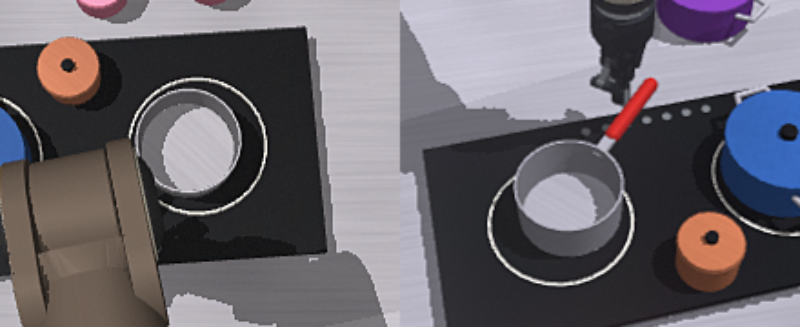

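The handle is at about 44°, and the pan has drifted a few mm. I'll push about 12° further, more along +x, and correct the z creep.

```bash
python3 -m pendant '[[1,0,0,-8,0],[1,9,6,-2,0],[1,9,6,-1,0],[1,9,5,-1,0],[1,8,3,-1,0],[1,0,0,0,0]]'; python3 -m pendant '[[1,-20,-20,0,0],[1,-30,-25,0,0],[1,-30,-25,10,0],[1,-20,-25,40,0],[1,-20,-25,40,0],[1,-20,-25,40,0],[1,-10,-45,0,0],[1,-10,-45,0,0],[1,-10,-45,0,0],[1,-10,-45,0,0],[1,0,0,0,0]]'; python3 -c "
from h import *
save('top','top3');save('scene','s3');look('top',['handle_end','handle_mid','pan','pot_mid','tin_mid']);look('scene',['handle_end','handle_mid','pan'])
a=cv2.imread('pics/top3.png')[120:300,100:370]
cv2.imwrite('pics/c3.png',cv2.resize(a,(800,533)))"
```

```text
time: 5.4
ee_pos: [0.5209, 0.1148, 0.0759]
tcp_rot: [3.124, -0.017, 0.917]
wrist_force: [0.1, 0.2, 0.2]
grip_width: -0.0
time: 6.5
ee_pos: [0.3362, -0.2183, 0.2086]
tcp_rot: [3.114, -0.014, 0.924]
wrist_force: [0.3, 0.9, 0.0]
grip_width: 0.0004
top handle_end 0.83 [206.3 241.1] [0.5137 0.1751 0.108 ]
top pan 0.76 [283.6 199.3] [0.6171 0.0035 0.04  ]
top pan 0.46 [217.3 158.9] [0.7166 0.16   0.04  ]
top pot_mid 0.95 [165.5 361.2] [0.257  0.2647 0.08  ]
top pot_mid 0.58 [162.6 207.7] [0.5935 0.2784 0.08  ]
top tin_mid 0.91 [291.  101.6] [ 0.8458 -0.0167  0.07  ]
top tin_mid 0.88 [233.8 115.2] [0.8138 0.1183 0.07  ]
scene handle_end 0.71 [326.4 194.6] [0.5103 0.1732 0.108 ]
scene handle_end 0.5 [264.6 259.6] [0.659  0.0046 0.108 ]
scene handle_mid 0.86 [311.3 211.8] [0.5489 0.1291 0.102 ]
scene pan 0.64 [265. 259.] [0.6152 0.0108 0.04  ]
```

View pics/c3.png

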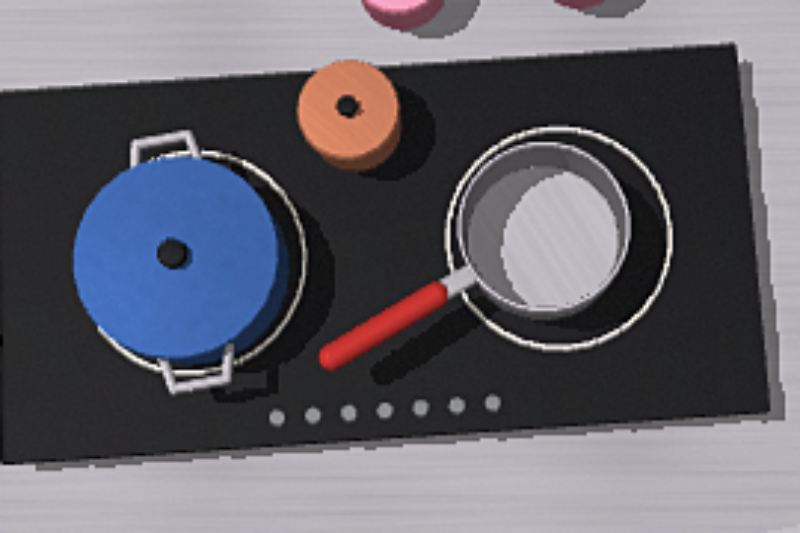

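```bash
python3 -c "
from h import *
print(ray('top',(284,197.6),.108),ray('top',(288.7,200.3),.04)); print(sense()['wrist_force']); print(finish_job())"
```

```text
[0.6083 0.004  0.108 ] [ 0.6146 -0.0084  0.04  ]
[ 0.37604848 -0.04188704 -0.92950817]
the job is handed in; nothing more can be done
None
```

I swung the pan's handle inward from about 19° to about 60° off the hob's front-to-back line. I used the shut fingers, pushing in two stages along an arc, then drew the arm back clear and handed the job in. No verdict was reported.

The last checks came from the top and scene pictures, taken with the arm clear:

| Check | Measured | Limit |
|---|---|---|
| Handle end, hob x | about -94 mm | above -142 mm |
| Handle end, hob y | about +43 mm | within ±85 mm |
| Handle end to casserole axis | about 132 mm | above 105 mm |
| Handle end to tin axis | about 200 mm | above 68 mm |
| Pan axis to ring centre | 12–20 mm | below 32 mm |

- **Neighbours:** the pan came nowhere near the casserole or the tin, and both look unmoved. The casserole measured the same before and after, to about 1 mm. In the last pictures the network did not pick out the copper tin, so I judged it by eye from the top view and used its earlier position for the distance above.
- **Pan:** it looks flat in the last top picture. I did not measure its tilt or base height.
- **Disagreements:** the two cameras differed by 7 mm or less on the final handle end and pan position, which is well inside the margins. During the first push the tool crept up about 8 mm in height, and I corrected that before the second push.

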